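Show a fired glaze test tile to the inspection camera

ROBOT

A 7-joint arm with a two-finger parallel gripper is mounted at the origin on the work surface. World frame = base frame: x ahead of the robot, y to its left, z up, the work surface at z = 0. Lengths are in m, angles in rad, forces in N, time in s.
With the tool pointing down it reaches from about 0.4 to 0.9 m from the base axis. Payload 5.5 kg.
Tool frame: the origin (TCP) lies midway between the tips of the shut fingers; the grasp point (between the pads) lies 19 mm behind it; z points along the fingers, y is the line along which they close (so a half turn about z gives the same grasp; the last joint's range is limited). The gripper opens to 92 mm and grips with 3 to 60 N. Pads are 19 mm wide; open, the fingers measure 130 mm over their backs; the gripper's body (75 mm by 190 mm) begins 47 mm behind the grasp point.
Start: joints at [1.602, 0.501, -0.427, 1.55, 0.221, 1.138, -0.21], TCP at [0.149, -0.633, 0.227] pointing down, gripper open.
Joint ranges: [-2.88, 2.88], [-0.31, 2.03], [-1.54, 1.56], [0.2, 2.42], [-1.41, 4.55], [0.19, 2.02], [-2.57, 2.57]. Speed limits (rad/s): [2.57, 2.57, 3.14, 3.14, 3.14, 3.14, 3.14].

INTERFACE

Orientations are given as a unit quaternion [w, x, y, z].
In Python, from cell import ctrl, cams gives the robot as it stands.
- The arm moves only by the tool move_arm, never from a script. Its arguments are lists of equal length, an entry for each row: "fingers": the opening, from 0 (shut) to 1 (fully open); "delta_pos": the shift along the world's x, y, z each as a share of 100 cm, from -1 to 1, a list of three; "twist": the turn about the world's z as a share of pi rad, from -1 to 1. In form: {"fingers": [fingers, ...], "delta_pos": [[dx, dy, dz], ...], "twist": [twist, ...]}. A call has 1 to 8 rows; each row is the pose to reach, as a shift and turn from the pose commanded when the call began, turning the shorter way round; what a row does not reach only later rows make up. A row lasts 1/8 s, in which the tool goes at most 62.5 mm and 10.7 degrees, less where a joint would pass 70% of its speed; a pose out of reach is approached as far as the arm can. A call with a number of a shift or a turn outside -1 to 1 is refused whole. A call with a gripper value outside its range is refused whole. The fingers move at their own pace and stop on an object; the grip force is fixed at half the most. Time passes only in rows, so rows that repeat a pose let the fingers close. It gives the time, the measured TCP pose, the force, the opening and the grip force at its end, in the units of the state.
- ctrl.observe(): the state, without advancing time (a new reading comes with each control period).
- cams.snapshot(name): name is "scene" or "top" or "wrist"; returns the picture (400x640x3 uint8, red, green, blue); there is no depth.
- cams.camera_info(name): a dict with "fov_y" (degrees; the focal length in pixels is half the picture's height over the tangent of half this angle, whatever the lens; pixels are square), "cx", "cy" (the principal point, pixels), "k1" (the pictures are not rectified: a ray, as slopes to the right and down, at radius r is drawn at 1 + k1 r^2 times it, then the intrinsics apply), "position" and "rotation" of the camera in the world; the wrist camera has in their place "tool_from_camera" (4x4, takes a point from camera to tool coordinates, whose origin is the TCP and whose axes are the flange's). Camera axes: x right, y down, z forward; pixel columns grow to the right and rows downward; lengths in m; the calibration is good to about 2 mm. A picture is of the moment at which its call begins: read the wrist's pose just before it. camera_info takes no time and is no camera call.
- ctrl.finish_job(): hands the job in; it is judged then, once.
Trained networks look in the newest picture that a camera, given by its name, has taken for a name from the list of things; names that differ only in an ending like _2 or _b are one class to them, and where a whole thing is asked for, a point or a joint stands for the part that bears it (a point fixed in the world has none). Each returns a list of dicts, best first, with "score" (0 to 1); they miss things now and then, are a little off and sometimes report something else, mostly with a low value. They report only what shows in the picture. A call takes as long as a camera call.
- cams.cut_out(camera, target): "pixels" (400x640 bool, what is visible of it) and "bbox" ([left, top, right, bottom] in pixels, round what is visible of it).
- cams.spot_point(camera, target): "point" ([column, row] in pixels: a listed point, or the origin of a listed thing).
The state is a dict: "time_s": time; "joints": joint angles; "joint_vel": joint speeds; "tau": joint torques, N m; "tool_pos": TCP position; "tool_rot": TCP orientation; "contact_force": force on the tool from outside, world axes, zero at the start; "torque": the same for the moment, N m; "finger_gap": finger opening in m; "grasp_force": force on a finger pad.
Only numpy, scipy, OpenCV 4.12 (cv2) and the standard library are available. Lean on these libraries where they do the work, as an engineer would, in place of code of your own. Each camera call takes 0.05 s, during which the arm holds its last target. There are 200 camera calls.

TASK

Lift the loose cover off the pins of the kiln box and set it down flat, without dropping it, in the middle of the plywood ware board. Then take the tall test tile out of the box, leaving the short tile and the cup standing where they are, and hold it up, bare end up, for the inspection camera without touching camera or stand: glazed face squarely to the lens, tipped as the lens is, its middle 13 cm straight in front of the lens. Finish while still holding it there, motionless; do not put it down.

Things in the scene. Friction and masses are not known exactly. Their poses are not given: they have to be found in the camera images.
- kiln_box: Fixed open box of pale soft brick, 170 (own x) x 210 (own y) x 98 mm high; walls and floor 20 mm thick. An 8 mm steel pin stands 12 mm above the rim in the middle of each short wall (x 0, y +-95 mm). Inside, in a row along own y, 54 mm apart, stand tall tile, short tile and cup in any order. Origin: centre of underside, on the bench.
- cover: Loose grey board, 170 x 210 x 8 mm, 0.3-0.6 kg, lying on the box's rim, two 12.5 mm through holes over the pins (lift 20 mm straight up to clear). On its middle a wooden grip bar 16 mm wide (own x), 90 mm long (own y), 32 mm high, top 40 mm above the cover's underside. Origin: centre of underside, z up.
- ware_board: Empty plywood board fixed on the bench to the robot's left of the box, 230 (own x) x 270 (own y) x 12 mm. Origin: centre of underside; its top is 12 mm higher. The cover goes in its middle, any way round.
- tall_tile: Clay tile, inverted T, 0.09 kg: plate 8 mm thick (x), 40 wide (y), 74 high, on a foot 40 x 40 x 8 mm reaching 30 mm behind and 10 mm ahead of mid-plate. Front (+x) glazed 9-50 mm up; top bare. Origin: mid-plate at the foot's underside; x out of the glazed face, z up. Stands on the box floor, top 94 mm over the bench, glazed face away from the robot (x within 0.5 rad of world +x).
- face (a point): Middle of the tall tile's glazed face: 4 mm in front (+x) and 30 mm above the tile's origin; same axes.
- short_tile: Tile of the same form, 46 mm high, stays in the box. Origin and axes as the tall tile's.
- test_cup: Small glazed cup, 40 mm across the rim, 42 mm high; stays in the box. Origin: centre of underside.
- stand: Fixed camera stand. Origin: on the bench straight below the middle of the camera head, which is 260 mm up. 60 mm behind it (own +x, roughly away from the robot) stands the upright, 16 mm thick, 290 mm high, in the middle of a round base 100 mm across and 14 mm high; a short arm joins it to the head.
- camera: Camera head on the stand: case 60 x 50 x 46 mm with a round lens 38 mm across. Origin: centre of the case. It looks along own -x, towards the robot and tipped 6 to 26 degrees down; lens front at x = -55 mm, so the middle of the tile's face belongs at (-185, 0, 0) mm. y level, z picture's up. A tile shown correctly has the same axes as this body.

How it is judged:
By the outcome, as a careful person would: the job done as asked, in the order asked, and still so for the second after the job is handed in, while the arm keeps its last pose, push and grip.
It also fails if it takes over 64 s, if anything falls off the work surface, if the arm or the gripper's body presses on something with over 40 N, if the wrist force passes 120 N, or if a joint passes its speed limit or range.

## Working session

There is one attempt and no reset: what is moved stays moved. The work goes in short steps, Python scripts to look and compute and a tool call to move; the robot and the scene stay as the last step left them, time stands still between calls to the robot, and variables do not carry over. Pictures are saved under pics/ and viewed, at most 10 in all, crops included, and the job is handed in when it is done.

Besides the shell and the picture viewer there is one more tool, called by a JSON object that holds its "op" and its "data", one argument or row to a line. move_arm: Moves the arm, as the interface text tells. Shift numbers are shares of 100 cm and turn numbers shares of pi rad, none past 1 either way. Its arguments: {"type":"object","properties":{"fingers":{"type":"array","items":{"type":"number"}},"delta_pos":{"type":"array","items":{"type":"array","items":{"type":"number","minimum":-1,"maximum":1}}},"twist":{"type":"array","items":{"type":"number","minimum":-1,"maximum":1}}},"required":["fingers","delta_pos","twist"]}

```bash
mkdir -p pics; ls; cat > h.py <<'E'
import numpy as np, cv2
from cell import ctrl, cams
from scipy.spatial.transform import Rotation as R
def snap(n,f=None):
    im=cams.snapshot(n)
    if f: cv2.imwrite('pics/'+f,im[:,:,::-1])
    return im
def cal(n,st=None):
    i=cams.camera_info(n); f=200/np.tan(np.radians(i['fov_y'])/2)
    if 'position' in i:
        p=np.array(i['position']); r=np.array(i['rotation'])
        if r.shape!=(3,3): r=R.from_quat(r,scalar_first=True).as_matrix()
    else:
        st=st or ctrl.observe(); T=np.array(i['tool_from_camera'])
        Rt=R.from_quat(st['tool_rot'],scalar_first=True).as_matrix()
        r=Rt@T[:3,:3]; p=np.array(st['tool_pos'])+Rt@T[:3,3]
    return f,i['cx'],i['cy'],i['k1'],p,r
def proj(c,P):
    f,cx,cy,k,p,r=c; q=(np.atleast_2d(P)-p)@r; s=q[:,:2]/q[:,2:]
    s=s*(1+k*(s**2).sum(1,keepdims=True)); return s*f+[cx,cy]
def ray(c,uv):
    f,cx,cy,k,p,r=c; d=(np.array(uv,float)-[cx,cy])/f; s=d.copy()
    for _ in range(30): s=d/(1+k*(s@s))
    v=r@np.r_[s,1]; return p,v/np.linalg.norm(v)
def onz(c,uv,z):
    p,v=ray(c,uv); return p+v*(z-p[2])/v[2]
def tri(l):
    A=np.zeros((3,3));b=np.zeros(3)
    for p,v in l:
        M=np.eye(3)-np.outer(v,v);A+=M;b+=M@p
    return np.linalg.solve(A,b)
E
python3 - <<'E'
from h import *
s=ctrl.observe(); print(s)
for n in ['scene','top','wrist']: print(n,cams.camera_info(n))
a=snap('scene','s0.png');b=snap('top','t0.png')
for n in ['scene','top']:
  c=cal(n)
  for t in ['kiln_box','cover','ware_board','stand','camera']:
    r=cams.spot_point(n,t); m=cams.cut_out(n,t)
    print(n,t,[(np.round(x['point'],1),round(x['score'],2)) for x in r[:2]],[(x['bbox'],round(x['score'],2)) for x in m[:2]])
    if r: print(onz(c,r[0]['point'],{'cover':.098,'camera':.26}.get(t,0)).round(4))
E
```

```text
pics
{'time_s': 0.0, 'joints': array([ 1.60221699,  0.50182391, -0.42678756,  1.55146794,  0.22078401,
        1.13828305, -0.21028565]), 'joint_vel': array([ 4.99310694e-05, -7.18086759e-05,  1.14811164e-04, -6.09636672e-04,
       -2.34643400e-04,  7.20883163e-04, -1.00006857e-03]), 'tau': array([ 6.42617542e-04, -5.66605783e+01, -5.81550926e+00, -2.79116160e+01,
       -6.84179971e-02,  3.06764035e-02,  1.35479372e-04]), 'tool_pos': array([ 0.14911005, -0.6319412 ,  0.22568557]), 'tool_rot': array([-9.62008267e-04,  9.93288208e-01,  1.15661598e-01, -7.48155076e-05]), 'contact_force': array([-0.95708901, -0.38084031, -0.1158587 ]), 'torque': array([-0.00692987,  0.0458763 , -0.01049292]), 'grasp_force': 0.0, 'finger_gap': 0.09214613468780729}
scene {'fov_y': 55.036805835937606, 'cx': 319.996290064082, 'cy': 196.36119466000196, 'k1': 0.0028421854166836374, 'position': array([ 1.2223547 , -0.35247707,  0.70983542]), 'rotation': array([-0.37202543,  0.76712158,  0.4732673 , -0.22167459])}
top {'fov_y': 47.618306009572606, 'cx': 327.8434680189749, 'cy': 196.96071820835502, 'k1': -0.104
[... 1146 characters left out ...]
] [([193.5, 193.5, 292.8, 258.7], 0.64), ([401.9, 145.9, 449.4, 184.2], 0.59)]
[0.7377 0.151  0.26  ]
top kiln_box [(array([265. , 156.6]), 0.46)] [([428.1, 233.0, 430.6, 233.1], 0.59)]
[0.7423 0.1505 0.    ]
top cover [(array([391.9, 220.6]), 0.63)] [([344.6, 178.4, 440.3, 266.3], 0.75)]
[ 0.5593 -0.2005  0.098 ]
top ware_board [(array([251.2, 246.2]), 0.66)] [([200.1, 202.1, 298.7, 290.8], 0.77)]
[0.4857 0.1828 0.    ]
top stand [(array([261.7, 159. ]), 0.7)] [([237.0, 104.8, 283.5, 168.5], 0.7), ([346.2, 180.4, 440.8, 263.7], 0.16)]
[0.7352 0.1598 0.    ]
top camera [(array([245.8, 140.9]), 0.82), (array([249.2, 247.3]), 0.49)] [([235.3, 126.0, 255.5, 167.4], 0.88)]
[0.731  0.1574 0.26  ]
```

View pics/s0.png

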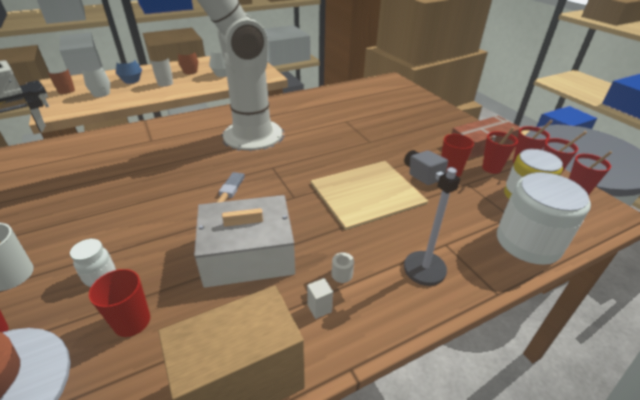

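View pics/t0.png

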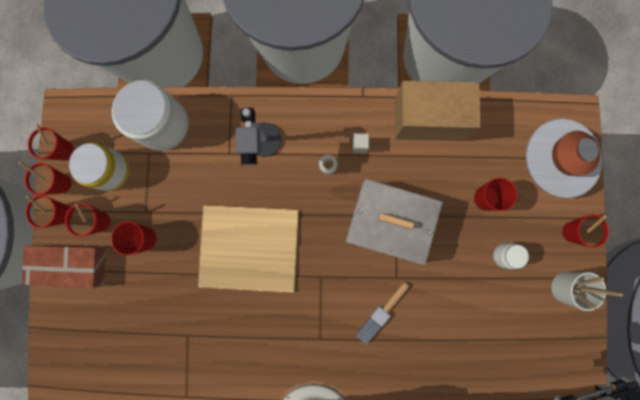

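```bash
cat >> h.py <<'E'
def rect(n,target,z,st=None,pick=0):
    c=cal(n,st); m=cams.cut_out(n,target)[pick]['pixels'].astype(np.uint8)
    m=cv2.morphologyEx(m,cv2.MORPH_OPEN,np.ones((3,3)))
    k=max(cv2.findContours(m,cv2.RETR_EXTERNAL,cv2.CHAIN_APPROX_NONE)[0],key=cv2.contourArea)[:,0]
    w=np.array([onz(c,q,z)[:2] for q in k]); (o,s,a)=cv2.minAreaRect((w*1e4).astype(np.float32))
    return np.array(o)/1e4,np.array(s)/1e4,a
E
python3 - <<'E'
from h import *
snap('top')
print(rect('top','cover',.106)); print(rect('top','ware_board',.012))
for n,t in [('top','cover'),('top','kiln_box')]:
  print([(x['bbox'],x['score']) for x in cams.cut_out(n,t)])
E
```

```text
(array([ 0.55887974, -0.20576279]), array([0.21373796, 0.17145347]), 74.72374725341797)
(array([0.48079146, 0.19053503]), array([0.26953225, 0.23209998]), 88.648681640625)
[([345.0, 181.7, 441.2, 266.2], 0.74)]
[([355.8, 185.1, 428.9, 232.9], 0.47)]
```

{"op": "move_arm", "data": {
  "fingers": [1,1,1,1,1,1,1,1],
  "delta_pos": [
    [0.03,0.03,0.04],
    [0.07,0.07,0.08],
    [0.11,0.115,0.08],
    [0.15,0.155,0.08],
    [0.19,0.2,0.08],
    [0.23,0.24,0.08],
    [0.27,0.28,0.08],
    [0.31,0.323,0.08]
  ],
  "twist": [0.05,0.1,0.15,0.2,0.25,0.3,0.341,0.341]
}}

```text
time_s: 2.35
tool_pos: [0.4603, -0.3087, 0.307]
tool_rot: [0.0, 0.795, 0.607, -0.0]
contact_force: [0.4, -0.0, 0.4]
finger_gap: 0.092
grasp_force: 0.0
```

{"op": "move_arm", "data": {
  "fingers": [1,1,1,1],
  "delta_pos": [
    [0.05,0.052,0],
    [0.1,0.104,0],
    [0.1,0.104,0],
    [0.1,0.104,0]
  ],
  "twist": [0,0,0,0]
}}

```text
time_s: 2.85
tool_pos: [0.5603, -0.2034, 0.3068]
tool_rot: [-0.0, 0.794, 0.608, 0.0]
contact_force: [-1.2, -0.6, 0.1]
finger_gap: 0.0918
grasp_force: 0.0
```

```bash
python3 - <<'E'
from h import *
s=ctrl.observe(); print(s['tool_pos'],s['tool_rot'],s['joints'].round(2))
snap('wrist','w1.png')
print([(x['bbox'],x['score']) for x in cams.cut_out('wrist','cover')])
print(rect('wrist','cover',.106,s))
r=cams.spot_point('wrist','cover'); print(r, onz(cal('wrist',s),r[0]['point'],.098))
E
```

```text
[ 0.56034621 -0.2033831   0.3067797 ] [-1.98220818e-04  7.93878991e-01  6.08075576e-01  4.49097056e-04] [ 0.94  0.42 -0.85  1.59  0.32  1.28 -0.23]
[([242.3, 99.8, 383.4, 257.8], 0.77)]
(array([ 0.56037051, -0.20572598]), array([0.21057246, 0.17193854]), 74.1485595703125)
[{'point': [310.6, 181.4], 'score': 0.9}] [ 0.55762626 -0.20278785  0.098     ]
```

View pics/w1.png

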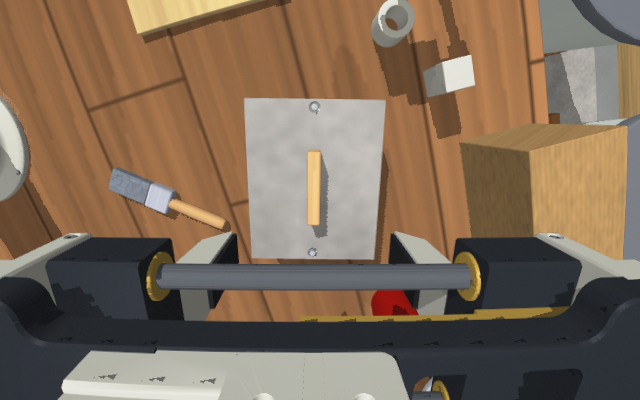

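```bash
python3 - <<'E'
from h import *
s=ctrl.observe();c=cal('wrist',s)
a=onz(c,(314.5,106.5),.108);b=onz(c,(312.5,253),.108);print(a,b,(a+b)/2,np.linalg.norm(a-b),np.degrees(np.arctan2(*(a-b)[1::-1])))
a=onz(c,(314,152),.138);b=onz(c,(314,224.5),.138);print(a,b,(a+b)/2,np.linalg.norm(a-b),np.degrees(np.arctan2(*(a-b)[1::-1])))
q=R.from_quat(s['tool_rot'],scalar_first=True).as_matrix();print(q)
E
```

```text
[ 0.5849845  -0.11886448  0.108     ] [ 0.53157883 -0.30243948  0.108     ] [ 0.55828167 -0.21065198  0.108     ] 0.191185627996122 73.77921809477475
[ 0.5707738 -0.1679384  0.138    ] [ 0.54749951 -0.25229482  0.138     ] [ 0.55913665 -0.21011661  0.138     ] 0.08750827456024216 74.57559551444577
[[ 2.67346837e-01  9.63600023e-01 -8.15458005e-04]
 [ 9.63599732e-01 -2.67347537e-01 -9.22611697e-04]
 [-1.10703934e-03 -5.39117796e-04 -9.99999242e-01]]
```

{"op": "move_arm", "data": {
  "fingers": [1,1,1,1,1,1,0.6,0],
  "delta_pos": [
    [-0.001,-0.005,-0.04],
    [-0.001,-0.005,-0.09],
    [-0.001,-0.005,-0.14],
    [-0.001,-0.005,-0.175],
    [-0.001,-0.005,-0.195],
    [-0.001,-0.005,-0.195],
    [-0.001,-0.005,-0.195],
    [-0.001,-0.005,-0.195]
  ],
  "twist": [0,0,0,0,0,0,0,0]
}}

```text
time_s: 4.05
tool_pos: [0.5595, -0.2111, 0.1134]
tool_rot: [0.001, 0.795, 0.606, 0.001]
contact_force: [0.1, 0.0, 0.3]
finger_gap: 0.0764
grasp_force: 0.0
```

{"op": "move_arm", "data": {
  "fingers": [0,0,0,0,0],
  "delta_pos": [
    [0,0,0],
    [0,0,0],
    [0,0,0],
    [0,0,0],
    [0,0,0]
  ],
  "twist": [0,0,0,0,0]
}}

```text
time_s: 4.68
tool_pos: [0.5583, -0.2106, 0.1116]
tool_rot: [-0.0, 0.795, 0.606, -0.0]
contact_force: [0.4, 0.5, -0.1]
finger_gap: 0.0262
grasp_force: 0.0
```

{"op": "move_arm", "data": {
  "fingers": [0,0,0,0],
  "delta_pos": [
    [0,0,0],
    [0,0,0],
    [0,0,0],
    [0,0,0]
  ],
  "twist": [0,0,0,0]
}}

```text
time_s: 5.18
tool_pos: [0.5584, -0.2106, 0.1117]
tool_rot: [0.0, 0.795, 0.606, 0.0]
contact_force: [1.0, -0.8, -0.9]
finger_gap: 0.0156
grasp_force: 30.0
```

{"op": "move_arm", "data": {
  "fingers": [0,0,0,0,0,0],
  "delta_pos": [
    [0,0,0.003],
    [0,0,0.01],
    [0,0,0.02],
    [0,0,0.035],
    [0,0,0.05],
    [0,0,0.06]
  ],
  "twist": [0,0,0,0,0,0]
}}

```text
time_s: 5.92
tool_pos: [0.559, -0.2108, 0.1734]
tool_rot: [0.001, 0.795, 0.606, 0.0]
contact_force: [0.6, -0.4, -5.9]
finger_gap: 0.016
grasp_force: 30.0
```

```bash
python3 - <<'E'
from h import *
s=ctrl.observe(); print(s['tool_pos'],s['grasp_force'],s['finger_gap'],s['contact_force'],s['torque'],s['joints'].round(2))
snap('top','t1.png')
z=s['tool_pos'][2]-.111+.106
print(rect('top','cover',z))
E
```

```text
[ 0.55898151 -0.21075096  0.17343807] 29.980969727039337 0.015983059867080894 [ 0.57355375 -0.43031961 -5.90962387] [-0.05899632 -0.14211172  0.04917996] [ 0.89  0.55 -0.78  1.73  0.44  1.04 -0.31]
(array([ 0.57579609, -0.14634539]), array([0.09080451, 0.17109487]), 74.9951400756836)
```

{"op": "move_arm", "data": {
  "fingers": [0,0,0,0,0,0,0,0],
  "delta_pos": [
    [-0.006,0.03,0],
    [-0.016,0.08,0],
    [-0.026,0.135,0],
    [-0.037,0.19,0],
    [-0.048,0.245,0],
    [-0.059,0.3,0],
    [-0.069,0.35,0],
    [-0.078,0.385,0]
  ],
  "twist": [0.01,0.02,0.03,0.04,0.05,0.06,0.07,0.078]
}}

```text
time_s: 7.02
tool_pos: [0.4794, 0.1771, 0.1719]
tool_rot: [-0.0, 0.714, 0.7, 0.0]
contact_force: [0.4, -0.6, -5.9]
finger_gap: 0.0158
grasp_force: 30.0
```

{"op": "move_arm", "data": {
  "fingers": [0,0,0,0,0,0,0],
  "delta_pos": [
    [0,0.013,0],
    [0,0.013,-0.03],
    [0,0.013,-0.07],
    [0,0.013,-0.11],
    [0,0.013,-0.13],
    [0,0.013,-0.14],
    [0,0.013,-0.14]
  ],
  "twist": [0,0,0,0,0,0,0]
}}

```text
time_s: 7.9
tool_pos: [0.4808, 0.1874, 0.0319]
tool_rot: [0.0, 0.715, 0.699, 0.0]
contact_force: [-0.7, 0.5, -4.7]
finger_gap: 0.0156
grasp_force: 30.0
```

{"op": "move_arm", "data": {
  "fingers": [0,0,0,0],
  "delta_pos": [
    [0,0,-0.003],
    [0,0,-0.005],
    [0,0,-0.0055],
    [0,0,-0.0055]
  ],
  "twist": [0,0,0,0]
}}

```text
time_s: 8.4
tool_pos: [0.4805, 0.1874, 0.0264]
tool_rot: [0.0, 0.715, 0.699, 0.0]
contact_force: [-0.1, 0.7, -5.7]
finger_gap: 0.0155
grasp_force: 30.0
```

{"op": "move_arm", "data": {
  "fingers": [0,0,0],
  "delta_pos": [
    [0,0,-0.001],
    [0,0,-0.0015],
    [0,0,-0.0015]
  ],
  "twist": [0,0,0]
}}

```text
time_s: 8.78
tool_pos: [0.4806, 0.1875, 0.0256]
tool_rot: [0.0, 0.715, 0.699, 0.0]
contact_force: [-2.6, -1.8, 6.4]
finger_gap: 0.0158
grasp_force: 30.0
```

{"op": "move_arm", "data": {
  "fingers": [0.3,0.6,0.6,0.6,0.8,1,1,1],
  "delta_pos": [
    [0,0,0.001],
    [0,0,0.001],
    [0,0,0.001],
    [0,0,0.02],
    [0,0,0.06],
    [0,0,0.11],
    [0,0,0.17],
    [0,0,0.22]
  ],
  "twist": [0,0,0,0,0,0,0,0]
}}

```text
time_s: 9.78
tool_pos: [0.4802, 0.188, 0.2481]
tool_rot: [0.0, 0.715, 0.699, 0.001]
contact_force: [0.7, -0.5, 0.2]
finger_gap: 0.0896
grasp_force: 0.0
```

{"op": "move_arm", "data": {
  "fingers": [1,1,1,1,1,1,1,1],
  "delta_pos": [
    [0.01,-0.05,0.03],
    [0.02,-0.105,0.06],
    [0.03,-0.16,0.08],
    [0.04,-0.215,0.1],
    [0.05,-0.27,0.1],
    [0.06,-0.33,0.1],
    [0.07,-0.385,0.1],
    [0.08,-0.415,0.1]
  ],
  "twist": [0,0,0,0,0,0,0,0]
}}

```text
time_s: 10.78
tool_pos: [0.5597, -0.2314, 0.3455]
tool_rot: [0.0, 0.716, 0.698, -0.0]
contact_force: [-0.4, 0.9, 0.5]
finger_gap: 0.0918
grasp_force: 0.0
```

```bash
python3 - <<'E'
from h import *
s=ctrl.observe(); print(s['tool_pos'],s['tool_rot'],s['joints'].round(2),s['time_s'])
snap('top'); print('cover',rect('top','cover',.020)); 
w=snap('wrist'); t=snap('top'); 
cv2.imwrite('pics/m1.png',np.vstack([np.hstack([cv2.resize(w[0:300,160:480],(400,375)),cv2.resize(t[170:280,330:450],(400,375))]),cv2.resize(t[100:300,180:460],(800,571))[:220]])[:,:,::-1])
cw=cal('wrist',s);ct=cal('top')
for t,z in [('tall_tile',.02),('short_tile',.02),('test_cup',.02),('face',.05),('kiln_box',0)]:
  for n,c in [('wrist',cw),('top',ct)]:
    r=cams.spot_point(n,t); print(n,t,[(np.round(x['point'],1),round(x['score'],2),onz(c,x['point'],z).round(4)) for x in r[:3]])
    m=cams.cut_out(n,t); print([(x['bbox'],round(x['score'],2)) for x in m[:2]])
E
```

```text
[ 0.55965771 -0.23139179  0.34549012] [ 2.60420400e-04  7.16388628e-01  6.97701376e-01 -2.35382666e-04] [ 0.99  0.43 -0.89  1.51  0.33  1.37  0.05] 10.775
cover (array([0.47831484, 0.19091995]), array([0.21375273, 0.17432727]), 88.98851776123047)
wrist tall_tile [(array([322.9, 124.1]), 0.86, array([ 0.5782, -0.1602,  0.02  ]))]
[([305.6, 108.4, 335.8, 135.2], 0.97)]
top tall_tile [(array([370. , 214.7]), 0.5, array([ 0.5784, -0.1498,  0.02  ])), (array([248.5, 139.5]), 0.26, array([0.7875, 0.1962, 0.02  ]))]
[([363.4, 211.8, 379.4, 225.0], 0.65)]
wrist short_tile [(array([311. , 151.4]), 0.83, array([ 0.5574, -0.2042,  0.02  ])), (array([326.1, 122.5]), 0.21, array([ 0.5835, -0.1577,  0.02  ]))]
[([292.8, 136.3, 321.7, 167.0], 0.79)]
top short_tile [(array([388.4, 224.8]), 0.47, array([ 0.5509, -0.2013,  0.02  ]))]
[([381.5, 217.9, 400.4, 235.6], 0.48), ([405.0, 222.5, 411.6, 237.2], 0.32)]
wrist test_cup [(array([298.9, 177.9]), 0.76, array([ 0.5353, -0.2489,  0.02  ]))]
[([289.8, 171.5, 315.2, 199.1], 0.84)]
top test_cup [(array([409.6, 229.8]), 0.58, array([ 0.5377, -0.2606,  0.02  ]))]
[([405.4, 223.0, 413.8, 238.5], 0.42)]
wrist face []
[([311.2, 104.1, 334.5, 134.5], 0.8)]
top face [(array([372.5, 210.2]), 0.62, array([ 0.589, -0.154,  0.05 ]))]
[([363.3, 209.6, 385.0, 225.1], 0.68), ([345.5, 177.8, 413.2, 260.8], 0.35)]
wrist kiln_box [(array([312.4, 149.1]), 0.78, array([ 0.5597, -0.2022,  0.    ]))]
[([289.6, 135.5, 320.1, 167.6], 0.69), ([306.2, 105.4, 334.6, 133.9], 0.44)]
top kiln_box [(array([389.2, 224.6]), 0.9, array([ 0.5522, -0.2061,  0.    ]))]
[([345.0, 179.2, 414.8, 259.4], 0.63)]
```

View pics/m1.png

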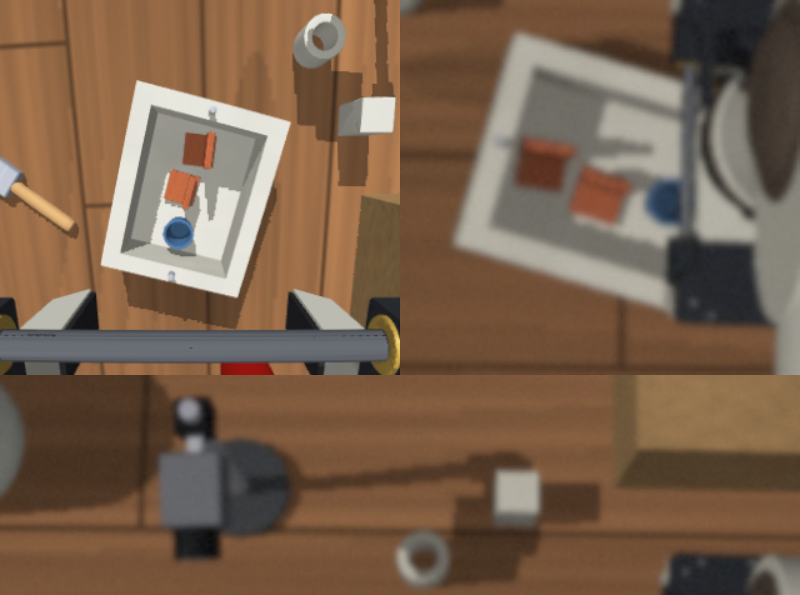

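{"op": "move_arm", "data": {
  "fingers": [1,1,1,1],
  "delta_pos": [
    [0.007,0.02,-0.05],
    [0.015,0.04,-0.1],
    [0.015,0.04,-0.1],
    [0.015,0.04,-0.1]
  ],
  "twist": [0,0,0,0]
}}

```text
time_s: 12.48
tool_pos: [0.5761, -0.1884, 0.2461]
tool_rot: [0.001, 0.715, 0.699, 0.0]
contact_force: [0.7, -0.9, 0.5]
finger_gap: 0.0919
grasp_force: 0.0
```

```bash
python3 - <<'E'
from h import *
s=ctrl.observe(); print(s['tool_pos'],s['tool_rot'],s['time_s'])
w=snap('wrist'); cw=cal('wrist',s)
m=cams.cut_out('wrist','tall_tile'); print([(x['bbox'],round(x['score'],2)) for x in m[:2]])
b=m[0]['bbox']; x0,y0=int((b[0]+b[2])/2-60),int((b[1]+b[3])/2-45); print(x0,y0)
x0=max(x0,0);y0=max(y0,0)
cv2.imwrite('pics/m2.png',cv2.resize(w[y0:y0+90,x0:x0+120],(800,600),interpolation=cv2.INTER_CUBIC)[:,:,::-1])
r=cams.spot_point('wrist','tall_tile'); print([(x['point'],onz(cw,x['point'],.02)) for x in r])
E
```

```text
[ 0.57614273 -0.18839172  0.24612112] [7.39322200e-04 7.15189930e-01 6.98929695e-01 3.13431879e-04] 12.475
[([291.4, 137.9, 329.3, 179.5], 0.7)]
250 113
[]
```

View pics/m2.png

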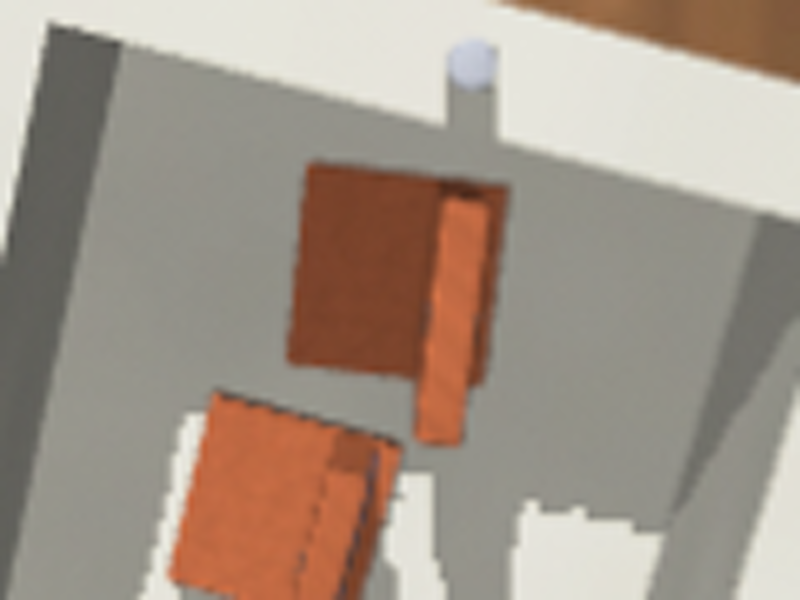

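```bash
python3 - <<'E'
from h import *
s=ctrl.observe();c=cal('wrist',s)
f=lambda u,z:np.array([onz(c,(250+a/6.667-.5+.075,113+b/6.667-.5+.075),z) for a,b in u])
T=f([(442,198),(488,200),(463,443),(417,440)],.094);F=f([(308,163),(508,186),(484,385),(290,363)],.028)
print(T.round(4),T.mean(0)); print(F.round(4),F.mean(0))
ang=lambda d:np.degrees(np.arctan2(d[1],d[0]))
print(ang(T[0]-T[3]),ang(T[1]-T[2]),ang(F[0]-F[3]),ang(F[1]-F[2]),ang(F[1]-F[0]),ang(F[2]-F[3]))
print(np.linalg.norm(T[0]-T[3]),np.linalg.norm(F[0]-F[3]),np.linalg.norm(F[0]-F[1]))
print(onz(c,(250+472/6.667,113+64/6.667),.11))
q=R.from_quat(s['tool_rot'],scalar_first=True).as_matrix();print(ang(q[:,1]))
E
```

```text
[[ 0.5819 -0.1358  0.094 ]
 [ 0.5893 -0.1363  0.094 ]
 [ 0.5845 -0.1759  0.094 ]
 [ 0.5769 -0.1752  0.094 ]] [ 0.58314705 -0.1558004   0.094     ]
[[ 0.5567 -0.1328  0.028 ]
 [ 0.5955 -0.1381  0.028 ]
 [ 0.5902 -0.1771  0.028 ]
 [ 0.5516 -0.1718  0.028 ]] [ 0.573474   -0.15495403  0.028     ]
82.78403336551426 83.1622812977852 82.51341567389888 82.27879044951163 -7.820842632497172 -7.909273763735462
0.03979685497516679 0.03930282968324849 0.03915236750316109
[ 0.58706805 -0.11540462  0.11      ]
-1.3949390513787028
```

```bash
python3 - <<'E'
from h import *
ct=cal('top');cs=cal('scene')
print('ring base top',onz(ct,(328,167),0),'scene',onz(cs,(343,279),0),'top rim',tri([ray(ct,(329,162)),ray(cs,(343,258))]))
print('cube top',tri([ray(ct,(361,142)),ray(cs,(319,287))]))
print('lens/cam', tri([ray(ct,(245.8,140.9)),ray(cs,(427.4,167.8))]))
print('wboard corner',onz(ct,(298.7,208),.012))
E
```

```text
ring base top [ 0.71427325 -0.03086037  0.        ] scene [ 0.73467616 -0.03429736  0.        ] top rim [ 0.72014026 -0.03181661  0.05630719]
cube top [ 0.77466493 -0.11941736  0.06467435]
lens/cam [0.73182018 0.15794579 0.25436121]
wboard corner [0.59493876 0.04968243 0.012     ]
```

{"op": "move_arm", "data": {
  "fingers": [0.6,0.55,0.55,0.55,0.55,0.55],
  "delta_pos": [
    [0.007,0.032,-0.02],
    [0.007,0.032,-0.05],
    [0.007,0.032,-0.07],
    [0.007,0.032,-0.09],
    [0.007,0.032,-0.12],
    [0.007,0.032,-0.12]
  ],
  "twist": [-0.034,-0.034,-0.034,-0.034,-0.034,-0.034]
}}

```text
time_s: 13.38
tool_pos: [0.5805, -0.1562, 0.1226]
tool_rot: [-0.002, 0.752, 0.66, -0.001]
contact_force: [-0.6, 0.3, 0.2]
finger_gap: 0.0504
grasp_force: 0.0
```

{"op": "move_arm", "data": {
  "fingers": [0.55,0.55,0.55,0.3,0,0,0,0],
  "delta_pos": [
    [0.001,0,-0.02],
    [0.001,0,-0.045],
    [0.001,0,-0.062],
    [0.001,0,-0.062],
    [0.001,0,-0.062],
    [0.001,0,-0.062],
    [0.001,0,-0.062],
    [0.001,0,-0.062]
  ],
  "twist": [0,0,0,0,0,0,0,0]
}}

```text
time_s: 14.38
tool_pos: [0.5835, -0.1557, 0.0631]
tool_rot: [0.0, 0.751, 0.66, 0.0]
contact_force: [0.7, -0.8, 1.5]
finger_gap: 0.0082
grasp_force: 30.0
```

{"op": "move_arm", "data": {
  "fingers": [0,0,0,0],
  "delta_pos": [
    [0,0,0],
    [0,0,0],
    [0,0,0],
    [0,0,0]
  ],
  "twist": [0,0,0,0]
}}

```text
time_s: 14.88
tool_pos: [0.5836, -0.1557, 0.0631]
tool_rot: [0.0, 0.751, 0.66, 0.0]
contact_force: [-0.6, 0.4, 4.8]
finger_gap: 0.0077
grasp_force: 30.0
```

{"op": "move_arm", "data": {
  "fingers": [0,0,0,0,0,0,0,0],
  "delta_pos": [
    [0,0,0.01],
    [0,0,0.04],
    [0,0,0.09],
    [0,0,0.12],
    [0,0.02,0.13],
    [0.01,0.06,0.13],
    [0.02,0.1,0.13],
    [0.0285,0.13,0.13]
  ],
  "twist": [0,0,0,0,0.05,0.1,0.15,0.2]
}}

```text
time_s: 15.88
tool_pos: [0.6118, -0.0234, 0.193]
tool_rot: [-0.0, 0.508, 0.861, 0.0]
contact_force: [0.3, -0.3, -0.3]
finger_gap: 0.0081
grasp_force: 30.0
```

{"op": "move_arm", "data": {
  "fingers": [0,0,0,0,0,0,0],
  "delta_pos": [
    [0,0.021,0],
    [0,0.021,-0.02],
    [0,0.021,-0.05],
    [0,0.021,-0.08],
    [0,0.021,-0.11],
    [0,0.021,-0.135],
    [0,0.021,-0.14]
  ],
  "twist": [0.05,0.1,0.15,0.2,0.25,0.2556,0.2556]
}}

```text
time_s: 16.75
tool_pos: [0.6105, -0.0049, 0.0509]
tool_rot: [-0.002, 0.135, 0.991, -0.0]
contact_force: [-0.8, 0.1, -1.3]
finger_gap: 0.0081
grasp_force: 30.0
```

{"op": "move_arm", "data": {
  "fingers": [0,0,0,0],
  "delta_pos": [
    [0,0,-0.004],
    [0,0,-0.007],
    [0,0,-0.008],
    [0,0,-0.008]
  ],
  "twist": [0,0,0,0]
}}

```text
time_s: 17.25
tool_pos: [0.6122, -0.0046, 0.0452]
tool_rot: [0.0, 0.134, 0.991, -0.0]
contact_force: [0.0, -0.3, -1.4]
finger_gap: 0.0077
grasp_force: 30.0
```

{"op": "move_arm", "data": {
  "fingers": [0,0,0],
  "delta_pos": [
    [0,0,-0.0015],
    [0,0,-0.0025],
    [0,0,-0.0025]
  ],
  "twist": [0,0,0]
}}

```text
time_s: 17.62
tool_pos: [0.6121, -0.0046, 0.0431]
tool_rot: [0.0, 0.134, 0.991, -0.0]
contact_force: [-1.7, -0.3, 5.8]
finger_gap: 0.0079
grasp_force: 30.0
```

{"op": "move_arm", "data": {
  "fingers": [0.2,0.4,0.5,0.5,0.5,0.6,0.7,0.7],
  "delta_pos": [
    [0,0,0.001],
    [0,0,0.001],
    [0,0,0.001],
    [0,0,0.001],
    [0,0,0.02],
    [0,0,0.06],
    [0,0,0.1],
    [0,0,0.1]
  ],
  "twist": [0,0,0,0,0,0,-0.05,-0.1]
}}

```text
time_s: 18.62
tool_pos: [0.6145, -0.0034, 0.1473]
tool_rot: [0.003, 0.29, 0.957, 0.001]
contact_force: [0.5, -0.9, -0.6]
finger_gap: 0.0639
grasp_force: 0.0
```

{"op": "move_arm", "data": {
  "fingers": [0.75,0.75,0.75,0.75,0.75,0.75,0.75,0.75],
  "delta_pos": [
    [0,0,0],
    [0,0,0],
    [0,0,0],
    [0,0,0],
    [0,0,0],
    [0,0,0],
    [0,0,0],
    [0,0,0]
  ],
  "twist": [-0.05,-0.1,-0.15,-0.2,-0.25,-0.3,-0.35,-0.4]
}}

```text
time_s: 19.62
tool_pos: [0.6121, -0.0039, 0.1437]
tool_rot: [0.0, 0.797, 0.604, 0.001]
contact_force: [1.5, 0.1, -0.5]
finger_gap: 0.0688
grasp_force: 0.0
```

```bash
python3 - <<'E'
from h import *
s=ctrl.observe(); print(s['tool_pos'],s['tool_rot'],s['joints'].round(2),s['time_s'])
w=snap('wrist'); cw=cal('wrist',s)
m=cams.cut_out('wrist','tall_tile'); print([(x['bbox'],round(x['score'],2)) for x in m[:2]])
r=cams.spot_point('wrist','tall_tile'); print([(x['point'],x['score'],onz(cw,x['point'],.0)) for x in r])
P=np.array([.6121,-.0046,.074]);a=np.radians(74.6);x=np.array([np.cos(a),np.sin(a),0]);y=np.array([-x[1],x[0],0])
pts=[P+x*i*.004+y*j*.02 for i,j in [(1,1),(1,-1),(-1,-1),(-1,1)]]
uv=proj(cw,pts); print(uv)
w=w.copy(); cv2.polylines(w,[uv.round().astype(int)],True,(0,255,0),1)
cv2.imwrite('pics/m3.png',w[:,:,::-1])
E
```

```text
[ 0.61212641 -0.00390582  0.1436756 ] [1.67562758e-04 7.96845163e-01 6.04183154e-01 6.88900370e-04] [ 0.5   0.6  -0.74  1.72  0.47  1.01 -0.68] 19.625
[([289.5, 183.8, 340.6, 216.9], 0.88)]
[([313.0, 194.6], 0.77, array([ 0.61219292, -0.0057235 ,  0.        ]))]
[[288.63482674 210.22086491]
 [336.35641709 210.03896811]
 [336.18231594 219.08031277]
 [288.89454958 219.25930232]]
```

View pics/m3.png

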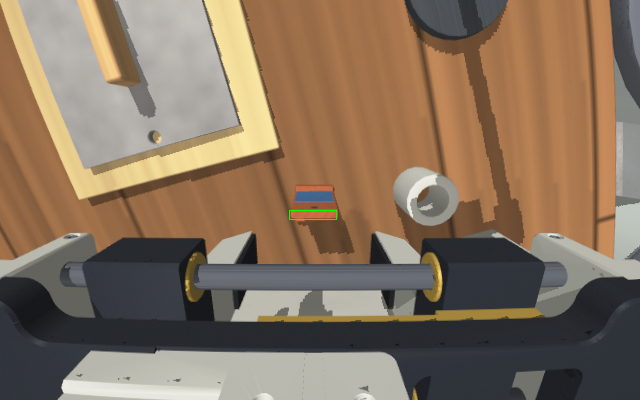

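{"op": "move_arm", "data": {
  "fingers": [0.75,0.75,0.75,0.5,0.3,0,0,0],
  "delta_pos": [
    [0,0,-0.03],
    [0,0,-0.07],
    [0,0,-0.098],
    [0,0,-0.098],
    [0,0,-0.098],
    [0,0,-0.098],
    [0,0,-0.098],
    [0,0,-0.098]
  ],
  "twist": [0,0,0,0,0,0,0,0]
}}

```text
time_s: 20.78
tool_pos: [0.6131, -0.0045, 0.0458]
tool_rot: [0.001, 0.795, 0.606, 0.001]
contact_force: [0.1, 0.2, 6.3]
finger_gap: 0.0395
grasp_force: 30.0
```

{"op": "move_arm", "data": {
  "fingers": [0,0,0],
  "delta_pos": [
    [0,0,0],
    [0,0,0],
    [0,0,0]
  ],
  "twist": [0,0,0]
}}

```text
time_s: 21.15
tool_pos: [0.6131, -0.0045, 0.0458]
tool_rot: [0.001, 0.795, 0.606, 0.001]
contact_force: [-1.3, -0.5, 6.2]
finger_gap: 0.0395
grasp_force: 30.0
```

{"op": "move_arm", "data": {
  "fingers": [0,0,0,0,0],
  "delta_pos": [
    [0,0,0.01],
    [0,0,0.03],
    [0,0,0.05],
    [0,0,0.05],
    [0,0,0.05]
  ],
  "twist": [0,0,0,0,0]
}}

```text
time_s: 21.78
tool_pos: [0.6117, -0.0049, 0.0943]
tool_rot: [0.0, 0.796, 0.606, -0.0]
contact_force: [0.9, -0.4, -0.5]
finger_gap: 0.0397
grasp_force: 30.0
```

```bash
cat > camfit.py <<'E'
from h import *
from scipy.optimize import minimize
L=np.array([[x,y,z] for x in(-.03,.03) for y in(-.025,.025) for z in(-.023,.023)])
a=np.linspace(0,2*np.pi,24,endpoint=False)
C=np.array([[x,.019*np.cos(t),.019*np.sin(t)] for x in(-.03,-.055) for t in a])
def axes(yaw,t): # x=(cos t cos yaw,..,sin t)
    x=np.array([np.cos(t)*np.cos(yaw),np.cos(t)*np.sin(yaw),np.sin(t)]);y=np.array([-np.sin(yaw),np.cos(yaw),0]);return np.c_[x,y,np.cross(x,y)]
def mask(c,p,S=4):
    M=axes(p[3],p[4]);o=p[:3];m=np.zeros((400*S,640*S),np.uint8)
    for B in(L,C):
        h=cv2.convexHull(((proj(c,o+B@M.T)+.5)*S).astype(np.float32))
        cv2.fillConvexPoly(m,h.round().astype(int),1)
    return m
def fit(views,p0,free=(0,1,2,3,4),S=4):
    ms=[]
    for c,m in views: ms.append((c,cv2.resize(m.astype(np.uint8),None,fx=S,fy=S,interpolation=cv2.INTER_NEAREST)))
    sc=np.array([.01,.01,.01,.1,.1])
    def cost(q):
        p=np.array(p0,float);p[list(free)]+=q*sc[list(free)]
        r=0
        for c,m in ms:
            k=mask(c,p,S);r+=1-(k&m).sum()/((k|m).sum()+1)
        return r/len(ms)+.02*((p[2]-.26)/.003)**2
    best=None
    for d in(-1,0,1):
        q0=np.zeros(len(free));q0[-1]=d
        r=minimize(cost,q0,method='Nelder-Mead',options=dict(xatol=.005,fatol=1e-4,maxiter=300,initial_simplex=np.vstack([q0]+[q0+.6*e for e in np.eye(len(free))])))
        if best is None or r.fun<best.fun:best=r
    p=np.array(p0,float);p[list(free)]+=best.x*sc[list(free)];return p,best.fun
E
cat > cf1.py <<'E'
from camfit import *
out={}
for n in('scene','top'):
    im=snap(n); 
    ms=[x for x in cams.cut_out(n,'camera')]
    print(n,[(x['bbox'],round(x['score'],2),x['pixels'].sum()) for x in ms])
    ok=[x for x in ms if abs((x['bbox'][0]+x['bbox'][2])/2-(425 if n=='scene' else 246))<15]
    if ok: out[n]=(cal(n),ok[0]['pixels'])
    print(cams.spot_point(n,'camera')[:1])
    np.savez(f'{n}.npz',im=im,m=ok[0]['pixels'] if ok else 0)
for k in out: print(k,fit([out[k]],[.732,.157,.26,0,.28]))
p,e=fit(list(out.values()),[.732,.157,.26,0,.28]);print(p,np.degrees(p[3:]),e)
vs=[]
for n,b in(('scene',(390,130,70,60)),('top',(225,100,70,80))):
    im=np.load(n+'.npz')['im'];x,y,w,h=b
    g=cv2.resize(im[y:y+h,x:x+w],None,fx=5,fy=5,interpolation=cv2.INTER_CUBIC)
    k=mask(cal(n),p,5)[y*5:(y+h)*5,x*5:(x+w)*5]
    cv2.drawContours(g,cv2.findContours(k,0,1)[0],-1,(0,255,0),1);vs.append(g)
    m=np.load(n+'.npz')['m']
    if m.ndim: cv2.drawContours(g,cv2.findContours(cv2.resize(m[y:y+h,x:x+w].astype(np.uint8),None,fx=5,fy=5,interpolation=0),0,1)[0],-1,(255,0,255),1)
H=max(v.shape[0] for v in vs);vs=[np.pad(v,((0,H-v.shape[0]),(0,0),(0,0))) for v in vs]
cv2.imwrite('pics/cf1.png',np.hstack(vs)[:,:,::-1])
E
python3 cf1.py
```

```text
scene [([402.8, 149.9, 448.1, 183.3], 0.84, np.int64(1049))]
[{'point': [424.2, 167.5], 'score': 0.91}]
top [([236.6, 127.4, 258.7, 166.4], 0.98, np.int64(843))]
[{'point': [246.3, 138.7], 'score': 0.66}]
scene (array([ 0.7339573 ,  0.15335144,  0.2599973 , -0.01620341,  0.18335073]), np.float64(0.11572402215902236))
top (array([0.73241235, 0.15227258, 0.25972963, 0.03472533, 0.32550292]), np.float64(0.06098798380641849))
[0.73309916 0.15217815 0.26019221 0.03849885 0.22046901] [ 2.20582139 12.63194389] 0.10598417820912763
```

View pics/cf1.png

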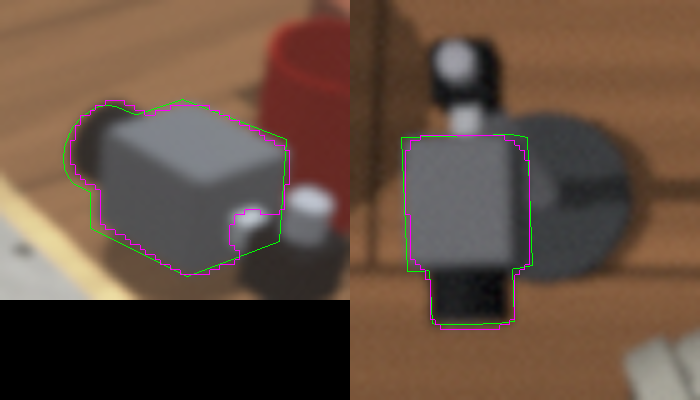

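{"op": "move_arm", "data": {
  "fingers": [0,0,0,0,0,0,0,0],
  "delta_pos": [
    [0,0,0.04],
    [0,-0.005,0.08],
    [0.01,-0.01,0.12],
    [0.03,-0.015,0.15],
    [0.05,-0.015,0.186],
    [0.07,-0.015,0.186],
    [0.088,-0.015,0.186],
    [0.088,-0.015,0.186]
  ],
  "twist": [-0.055,-0.11,-0.165,-0.22,-0.275,-0.33,-0.385,-0.41]
}}

```text
time_s: 23.08
tool_pos: [0.7006, -0.0193, 0.2793]
tool_rot: [-0.0, 1.0, 0.005, -0.0]
contact_force: [0.1, -0.3, -0.7]
finger_gap: 0.0397
grasp_force: 30.0
```

{"op": "move_arm", "data": {
  "fingers": [0,0,0],
  "delta_pos": [
    [0,0,0],
    [0,0,0],
    [0,0,0]
  ],
  "twist": [0,0,0]
}}

```text
time_s: 23.45
tool_pos: [0.6997, -0.0197, 0.2802]
tool_rot: [-0.0, 1.0, 0.007, -0.0]
contact_force: [0.2, -0.1, -1.2]
finger_gap: 0.0395
grasp_force: 30.0
```

```bash
cat > cf2.py <<'E'
from camfit import *
s=ctrl.observe(); print(s['tool_pos'],s['tool_rot'],s['joints'].round(2),s['time_s'])
im=snap('wrist');c=cal('wrist',s)
ms=cams.cut_out('wrist','camera');print([(x['bbox'],round(x['score'],2),x['pixels'].sum()) for x in ms])
p0=[.733,.1525,.26,.035,.23]
uv=proj(c,[p0[:3]])[0];print(uv)
m=[x for x in ms if np.hypot((x['bbox'][0]+x['bbox'][2])/2-uv[0],(x['bbox'][1]+x['bbox'][3])/2-uv[1])<60]
vs=[]
if m:
    vs=[(c,m[0]['pixels'])]
    print('wrist',fit(vs,p0))
    T=(cal('top'),np.load('top.npz')['m']);S=(cal('scene'),np.load('scene.npz')['m'])
    print('w+t',fit(vs+[T],p0)); p,e=fit(vs+[T,S],p0);print(p,np.degrees(p[3:]),e)
else: p=np.array(p0)
np.savez('w.npz',im=im,**{k:s[k] for k in('tool_pos','tool_rot')},m=m[0]['pixels'] if m else 0)
x=int(np.clip(uv[0]-100,0,440));y=int(np.clip(uv[1]-75,0,250))
g=cv2.resize(im[y:y+150,x:x+200],None,fx=4,fy=4,interpolation=cv2.INTER_CUBIC);print('crop',x,y)
k=mask(c,p,4)[y*4:(y+150)*4,x*4:(x+200)*4];cv2.drawContours(g,cv2.findContours(k,0,1)[0],-1,(0,255,0),1)
cv2.imwrite('pics/cf2.png',g[:,:,::-1])
E
python3 cf2.py
```

```text
[ 0.69967503 -0.01966719  0.28020866] [-1.35501732e-05  9.99972979e-01  7.35112802e-03 -5.29881400e-05] [ 0.3   0.56 -0.49  1.34  0.26  1.3  -1.75] 23.45
[([1.2, 127.6, 117.9, 257.4], 0.9, np.int64(11225))]
[ 58.40805812 184.88144128]
wrist (array([0.73390999, 0.15642685, 0.25889998, 0.00564552, 0.22052782]), np.float64(0.13767250056912422))
w+t (array([0.73235309, 0.15245584, 0.26030371, 0.02948552, 0.32808947]), np.float64(0.112302118760733))
[0.73345641 0.15262417 0.26001445 0.0011554  0.21861982] [ 0.06619945 12.52599309] 0.12373355949029095
crop 0 109
```

View pics/cf2.png

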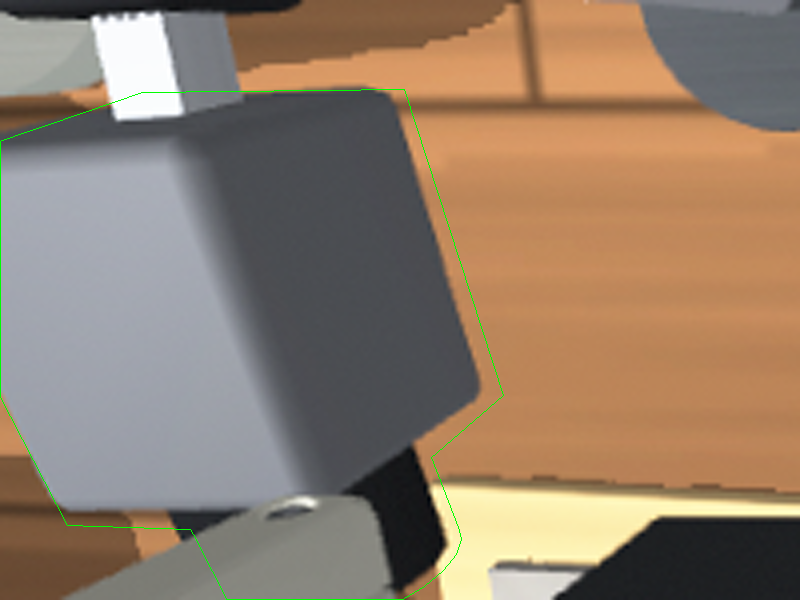

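```bash
cat > cf3.py <<'E'
import camfit; from camfit import *
r=.004
U=np.array([[np.sin(b)*np.cos(t),np.sin(b)*np.sin(t),np.cos(b)] for b in np.linspace(0,np.pi,9) for t in np.linspace(0,2*np.pi,16,endpoint=False)])
def rb(r): 
    k=np.array([.03,.025,.023]);return np.vstack([np.sign(l)*(k-r)+r*U for l in L])
z=np.load('w.npz');st={k:z[k] for k in('tool_pos','tool_rot')};c=cal('wrist',st);im=z['im'].astype(int)
S=4;obs=cv2.resize((im[...,0]<1.45*im[...,2]).astype(np.uint8),None,fx=S,fy=S,interpolation=cv2.INTER_LINEAR)
big=cv2.resize(z['im'],None,fx=S,fy=S,interpolation=cv2.INTER_CUBIC).astype(int);obs=(big[...,0]<1.45*big[...,2]).astype(np.uint8)
V=np.zeros_like(obs);o=np.array([0,109*4])
cv2.fillPoly(V,[np.array([[0,85],[560,85],[560,505],[480,505],[480,600],[397,600],[385,485],[265,485],[150,545],[60,600],[0,600]])+o],1)
V[o[1]:o[1]+130,:255]=0
x0,y0,x1,y1=0,436,800,1036
def cost(q,r,ret=False):
    p=np.array([.733,.1545,.26,.02,.25])+q*np.array([.01,.01,.01,.1,.1])
    camfit.L=rb(r);k=mask(c,p,S);d=((k^obs)&V)[y0:y1,x0:x1]
    return (k,d,p) if ret else d.sum()/1000.+.3*((p[2]-.26)/.002)**2
camfit_L=L.copy();L=camfit_L
for r in(.003,.005):
  best=None
  for q0 in([0,0,0,0,0],[0,0,0,0,-1.],[0,0,0,0,1.]):
    q0=np.array(q0,float);R_=minimize(cost,q0,args=(r,),method='Nelder-Mead',options=dict(maxiter=500,xatol=.003,fatol=1e-3,initial_simplex=np.vstack([q0]+[q0+.5*e for e in np.eye(5)])))
    if best is None or R_.fun<best.fun:best=R_
  k,d,p=cost(best.x,r,True);print(r,p.round(4),np.degrees(p[3:]),best.fun,d.sum())
  for n in('top','scene'):
    m=np.load(n+'.npz')['m'].astype(np.uint8);kk=mask(cal(n),p,1);print(n,(kk&m).sum()/(kk|m).sum())
g=big.astype(np.uint8)[y0:y1,x0:x1].copy();cv2.drawContours(g,cv2.findContours(k[y0:y1,x0:x1].copy(),0,1)[0],-1,(0,255,0),1);g[(obs*V)[y0:y1,x0:x1]>0]//=2
g=cv2.resize(g,(400,300));gs=[g]
for n,b in(('scene',(390,130,70,60)),('top',(225,100,70,80))):
    im=np.load(n+'.npz')['im'];x,y,w,h=b
    g=cv2.resize(im[y:y+h,x:x+w],None,fx=5,fy=5,interpolation=cv2.INTER_CUBIC)[:300,:200 if n=='top' else 350]
    kk=mask(cal(n),p,5)[y*5:(y+h)*5,x*5:(x+w)*5];cv2.drawContours(g,cv2.findContours(kk,0,1)[0],-1,(0,255,0),1);gs.append(g)
gs[2]=np.pad(gs[2],((0,300-gs[2].shape[0]),(0,0),(0,0)));cv2.imwrite('pics/cf3.png',np.hstack(gs)[:,150:,::-1])
E
python3 cf3.py
```

```text
0.003 [0.7345 0.1558 0.2587 0.0136 0.1663] [0.77865759 9.53089876] 5.347224331875232 5214
top 0.8357894736842105
scene 0.8712702472293266
0.005 [0.7352 0.1529 0.2615 0.0267 0.1405] [1.52892326 8.04740551] 5.9970247147032545 5833
top 0.9108910891089109
scene 0.8967909800520382
```

View pics/cf3.png

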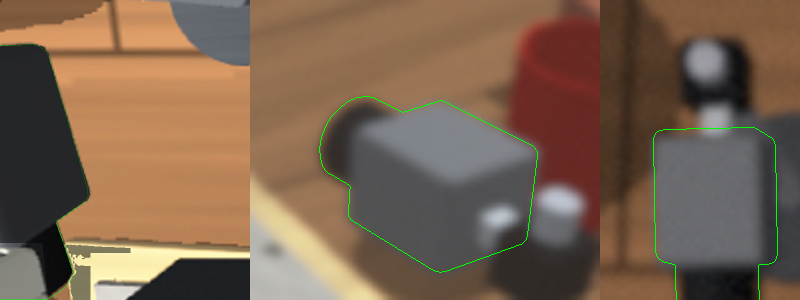

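```bash
cat > cf4.py <<'E'
from camfit import *
from scipy.ndimage import map_coordinates,gaussian_filter
from scipy.optimize import least_squares
z=np.load('w.npz');st={k:z[k] for k in('tool_pos','tool_rot')};c=cal('wrist',st)
I=z['im'].astype(float)
chan={'A':I[...,0],'B':I.sum(2)/3,'C':I[...,0]-I[...,2],'D':I.sum(2)/3,'E':I[...,0],'F':I[...,0]-I[...,2],'D2':I[...,0]}
seg={'A':((408,130),(470,350)),'B':((207,170),(300,460)),'C':((6,408),(52,492)),'D':((345,473),(408,435)),'D2':((425,424),(462,400)),'E':((255,102),(370,90)),'F':((80,511),(160,511))}
N={}
for k,(a,b) in seg.items():
    a=np.array(a)/4+[0-.375,109-.375];b=np.array(b)/4+[-.375,109-.375];d=(b-a)/np.linalg.norm(b-a);n=np.array([-d[1],d[0]])
    t=np.linspace(0,1,25);o=np.linspace(-4 if k!='B' else -6,4 if k!='B' else 6,81)
    P=(a+np.outer(t,b-a))[:,None]+o[None,:,None]*n
    G=map_coordinates(gaussian_filter(chan[k],.5),[P[...,1],P[...,0]],order=3,mode='nearest');g=np.gradient(G,axis=1)
    s=np.sign(np.median(g[np.arange(25),np.abs(g).argmax(1)]));g=np.clip(g*s,0,None)**2
    off=(g*o).sum(1)/g.sum(1);pf=np.polyfit(t,off,1);res=off-np.polyval(pf,t);ok=np.abs(res)<2*res.std()+.05
    pf=np.polyfit(t[ok],off[ok],1);print(k,'off',pf.round(2),'rms',(off-np.polyval(pf,t))[ok].std().round(3))
    pts=a+np.outer(t,b-a)+np.outer(np.polyval(pf,t),n)
    r=np.array([ray(c,q)[1] for q in pts]);N[k]=np.linalg.svd(r)[2][2]
ax={'A':0,'B':0,'C':0,'D':2,'D2':2,'E':2,'F':1}
w={'A':1,'B':.7,'C':.4,'D':.7,'D2':.4,'E':1,'F':.4}
def f(q,ks): M=axes(*q);return [w[k]*(N[k]@M[:,ax[k]]) for k in ks]
for ks in(list(ax),['A','D','E'],['A','E'],['A','D'],['A','B','E'],['A','B','D','E']):
    r=least_squares(f,[.02,.2],args=(ks,));print(ks,np.degrees(r.x).round(2),np.degrees(r.fun).round(2))
for k in('D','E','D2'):
    r=least_squares(lambda q:f([.02,q[0]],[k]),[.2]);print(k,'tilt alone',np.degrees(r.x))
E
python3 cf4.py
```

```text
A off [-1.04  1.16] rms 0.1
B off [-0.46  2.94] rms 0.158
C off [ 1.45 -0.42] rms 0.104
D off [-0.86  3.31] rms 0.061
D2 off [-0.33  1.97] rms 0.074
E off [ 1.31 -2.38] rms 0.095
F off [-0.2  0.1] rms 0.089
['A', 'B', 'C', 'D', 'D2', 'E', 'F'] [5.33 2.82] [ 0.54 -0.56  0.83 -2.41 -1.73  2.46 -1.11]
['A', 'D', 'E'] [6.58 2.13] [-0.04 -2.83  1.77]
['A', 'E'] [7.88 0.36] [-0.  0.]
['A', 'D'] [2.98 6.78] [-0. -0.]
['A', 'B', 'E'] [7.55 0.31] [ 0.29 -0.45 -0.05]
['A', 'B', 'D', 'E'] [6.14 2.08] [ 0.34 -0.61 -2.86  1.73]
D tilt alone [6.89919134]
E tilt alone [0.35484666]
D2 tilt alone [7.96155927]
```

{"op": "move_arm", "data": {
  "fingers": [0,0,0,0,0],
  "delta_pos": [
    [-0.02,0,0],
    [-0.04,0,0],
    [-0.04,0,0],
    [-0.04,0,0],
    [-0.04,0,0]
  ],
  "twist": [0,0,0,0,0]
}}

```text
time_s: 24.18
tool_pos: [0.6605, -0.0196, 0.2802]
tool_rot: [-0.0, 1.0, 0.007, 0.0]
contact_force: [-0.1, 0.7, -1.4]
finger_gap: 0.0396
grasp_force: 30.0
```

```bash
cat > sv.py <<'E'
import sys; from h import *
s=ctrl.observe();im=snap('wrist');np.savez(sys.argv[1],im=im,tool_pos=s['tool_pos'],tool_rot=s['tool_rot'])
print(s['tool_pos'],s['tool_rot'],proj(cal('wrist',s),[[.734,.154,.26],[.68,.154,.25]]))
print(cams.spot_point('wrist','camera'))
E
python3 sv.py w2.npz
```

```text
[ 0.66045864 -0.01964556  0.28019062] [-9.38865129e-05  9.99976448e-01  6.85905561e-03  2.16801811e-04] [[ 43.97186435 123.5703875 ]
 [ 72.13407929 200.9533366 ]]
[{'point': [45.9, 121.5], 'score': 0.98}]
```

{"op": "move_arm", "data": {
  "fingers": [0,0,0,0,0],
  "delta_pos": [
    [-0.01,0.01,0.03],
    [-0.01,0.01,0.03],
    [-0.01,0.01,0.03],
    [-0.01,0.01,0.03],
    [-0.01,0.01,0.03]
  ],
  "twist": [0,0,0,0,0]
}}

```text
time_s: 24.9
tool_pos: [0.6496, -0.01, 0.3092]
tool_rot: [0.0, 1.0, 0.007, -0.001]
contact_force: [-0.8, -0.9, -0.1]
finger_gap: 0.0394
grasp_force: 30.0
```

```bash
python3 sv.py w3.npz
cat > cf5.py <<'E'
import camfit; from camfit import *
U=np.array([[np.sin(b)*np.cos(t),np.sin(b)*np.sin(t),np.cos(b)] for b in np.linspace(0,np.pi,9) for t in np.linspace(0,2*np.pi,16,endpoint=False)])
L0=L.copy(); rb=lambda r:np.vstack([np.sign(l)*(np.array([.03,.025,.023])-r)+r*U for l in L0])
S=3;V=[]
K=np.array([[x,y,z] for x in(.031,.1) for y in(-.02,.02) for z in(-.25,.06)])
p0=np.array([.734,.154,.26,.02,.2])
for f in('w2.npz','w3.npz'):
    z=np.load(f);c=cal('wrist',{k:z[k] for k in('tool_pos','tool_rot')})
    b=cv2.resize(z['im'],None,fx=S,fy=S,interpolation=cv2.INTER_CUBIC).astype(int);o=(b[...,0]<1.3*b[...,2]).astype(np.uint8)
    v=cv2.dilate(mask(c,p0,S),np.ones((61,61)));v[226*S:]=0
    for zz in ((-.03,.06),(-.25,-.03)):
        k=np.array([[x,y,q] for x in(.031,.1) for y in(-.025,.025) for q in zz])
        cv2.fillConvexPoly(v,cv2.convexHull((proj(c,p0[:3]+k)*S).astype(np.float32)).round().astype(int),0)
    V.append((c,o,v,b))
def cost(q,ret=False):
    p=p0+q[:5]*np.array([.01,.01,.01,.1,.1]);r=np.clip(.004+q[5]*.002,.0005,.012)
    camfit.L=rb(r);e=0;ks=[]
    for c,o,v,b in V:
        k=mask(c,p,S);e+=((k^o)&v).sum();ks.append(k)
    return (p,r,e,ks) if ret else e/1000+.15*((p[2]-.26)/.002)**2
for d in(-1.,0,1.):
    q0=np.zeros(6);q0[4]=d
    R_=minimize(cost,q0,method='Nelder-Mead',options=dict(maxiter=700,xatol=.002,fatol=1e-3,adaptive=True,initial_simplex=np.vstack([q0]+[q0+.5*e for e in np.eye(6)])))
    R_=minimize(cost,R_.x,method='Nelder-Mead',options=dict(maxiter=500,xatol=.002,fatol=1e-3,initial_simplex=np.vstack([R_.x]+[R_.x+.2*e for e in np.eye(6)])))
    p,r,e,ks=cost(R_.x,True);print(p.round(4),np.degrees(p[3:]).round(2),r,e,R_.fun)
gs=[]
for (c,o,v,b),k in zip(V,ks):
    g=b.clip(0,255).astype(np.uint8);g[v==0]//=2;g[(o&v)>0,2]=255
    cv2.drawContours(g,cv2.findContours(k.copy(),0,1)[0],-1,(0,255,0),1);gs.append(g[60*S:235*S,:133*S])
cv2.imwrite('pics/cf5.png',np.hstack(gs)[:,:,::-1])
E
python3 cf5.py
```

```text
[ 0.64958983 -0.01003524  0.30921991] [ 2.05591941e-05  9.99977294e-01  6.69851106e-03 -7.34972466e-04] [[ 87.81052414 107.21512724]
 [108.95999482 178.29085463]]
[{'point': [90.2, 107.3], 'score': 0.91}]
[0.7357 0.1553 0.2593 0.0344 0.1554] [1.97 8.9 ] 0.0036610602941100274 8196 8.216786651492635
[ 0.7358  0.1541  0.2607 -0.0071  0.2033] [-0.41 11.65] 0.004022037191340195 8307 8.326425616110061
[ 0.7361  0.1522  0.2632 -0.028   0.2355] [-1.61 13.5 ] 0.0043196092891212585 8689 9.071653195482838
```

{"op": "move_arm", "data": {
  "fingers": [0,0,0,0,0,0,0],
  "delta_pos": [
    [-0.03,0.04,0.03],
    [-0.03,0.09,0.03],
    [-0.03,0.14,0.03],
    [-0.03,0.165,0.03],
    [-0.03,0.165,0.03],
    [-0.03,0.165,0.03],
    [-0.03,0.165,0.03]
  ],
  "twist": [0,0,0,0,0,0,0]
}}

```text
time_s: 25.88
tool_pos: [0.6203, 0.1532, 0.34]
tool_rot: [0.001, 1.0, 0.005, -0.0]
contact_force: [-0.5, -0.1, -1.0]
finger_gap: 0.0398
grasp_force: 30.0
```

```bash
python3 sv.py w4.npz
sed -i "s/('w2.npz','w3.npz')/('w2.npz','w3.npz','w4.npz')/; s/:133\*S\]/:]/; s/np.hstack(gs)/np.hstack([gs[0][:,:133*S],gs[2][:,240*S:373*S]])/" cf5.py; python3 cf5.py
```

```text
[0.62033522 0.15322572 0.34003503] [ 5.13248849e-04  9.99984982e-01  5.45626533e-03 -2.35391231e-05] [[314.68614225  70.17307935]
 [313.80981677 139.92010759]]
[{'point': [316.5, 68.6], 'score': 0.82}]
[0.736  0.1537 0.2609 0.0492 0.139 ] [2.82 7.97] 0.004129789772952816 10553 10.583456060494719
[0.7363 0.1536 0.2616 0.0287 0.1773] [ 1.64 10.16] 0.004337123376289558 10156 10.249525848638989
[0.7361 0.1537 0.2613 0.0245 0.1773] [ 1.41 10.16] 0.004037694460086539 10049 10.116129766333401
```

View pics/cf5.png

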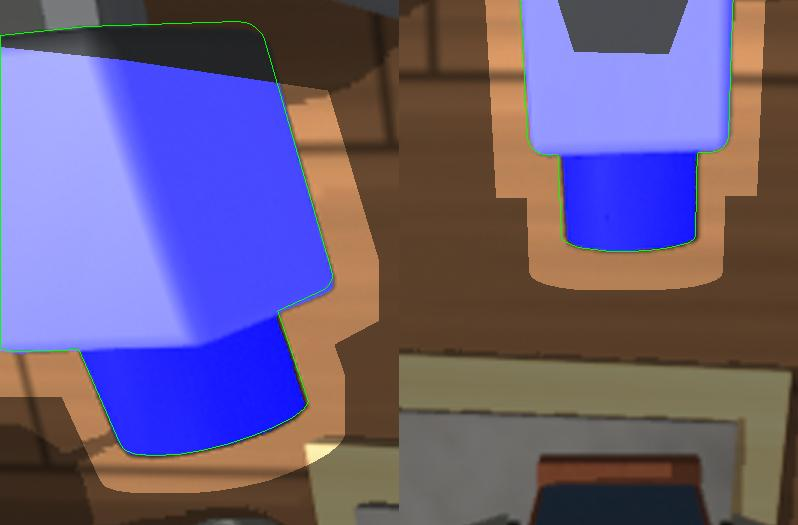

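{"op": "move_arm", "data": {
  "fingers": [0,0,0,0,0,0,0],
  "delta_pos": [
    [0,0.04,0],
    [0,0.09,0],
    [0,0.13,0],
    [0.02,0.16,-0.02],
    [0.03,0.165,-0.03],
    [0.03,0.165,-0.03],
    [0.03,0.165,-0.03]
  ],
  "twist": [0,0,0,0,0,0,0]
}}

```text
time_s: 26.85
tool_pos: [0.6504, 0.3186, 0.3108]
tool_rot: [0.0, 1.0, 0.006, 0.0]
contact_force: [-0.3, -0.4, -1.1]
finger_gap: 0.0396
grasp_force: 30.0
```

```bash
python3 sv.py w5.npz
sed -i "s/,'w4.npz')/,'w4.npz','w5.npz')/" cf5.py; python3 cf5.py
```

```text
[0.65044194 0.31862338 0.31083647] [2.89884207e-04 9.99983240e-01 5.77516374e-03 2.89942799e-04] [[540.77020467 114.97863171]
 [518.01967691 184.37011168]]
[{'point': [544.5, 113.3], 'score': 0.64}]
[0.7362 0.1538 0.2612 0.0385 0.1584] [2.21 9.08] 0.003967559122762009 19001 19.055083763880212
[0.7363 0.1536 0.2616 0.0374 0.1695] [2.14 9.71] 0.00441722878055002 19172 19.26359433248873
[0.7362 0.1539 0.2614 0.0483 0.1665] [2.77 9.54] 0.0042603687967374725 19271 19.33979308213851
```

{"op": "move_arm", "data": {
  "fingers": [0,0,0,0,0,0,0,0],
  "delta_pos": [
    [-0.04,-0.01,0.02],
    [-0.08,-0.05,0.03],
    [-0.08,-0.1,0.03],
    [-0.08,-0.16,0.02],
    [-0.08,-0.22,0],
    [-0.07,-0.28,0],
    [-0.06,-0.335,-0.02],
    [-0.051,-0.37,-0.06]
  ],
  "twist": [0,0,0.05,0.1,0.15,0.2,0.25,0.3]
}}

```text
time_s: 27.95
tool_pos: [0.6005, -0.0545, 0.2525]
tool_rot: [0.003, 0.888, 0.46, 0.002]
contact_force: [1.0, -0.0, -1.2]
finger_gap: 0.0396
grasp_force: 30.0
```

{"op": "move_arm", "data": {
  "fingers": [0,0,0,0,0,0,0],
  "delta_pos": [
    [0,0,-0.04],
    [0,0,-0.08],
    [0,-0.012,-0.12],
    [0,-0.012,-0.155],
    [0,-0.012,-0.155],
    [0,-0.012,-0.155],
    [0,-0.012,-0.155]
  ],
  "twist": [0.055,0.11,0.11,0.11,0.11,0.11,0.11]
}}

```text
time_s: 28.82
tool_pos: [0.6005, -0.0615, 0.0975]
tool_rot: [0.001, 0.795, 0.606, 0.001]
contact_force: [0.1, 0.1, -1.7]
finger_gap: 0.0396
grasp_force: 30.0
```

```bash
cat > st.py <<'E'
from h import *
s=ctrl.observe();q=R.from_quat(s['tool_rot'],scalar_first=True).as_matrix();n=np.array([.2672,.9636,0]);e=np.array([.9636,-.2672,0])
print(s['time_s'],s['tool_pos'].round(4),'yaw',np.degrees(np.arctan2(q[1,0],q[0,0])).round(2),'n',(s['tool_pos']@n).round(4),'e',(s['tool_pos']@e).round(4),'Fn',(s['contact_force']@n).round(2),s['joints'][6].round(2))
E
python3 st.py; python3 sv.py w6.npz
```

```text
28.825 [ 0.6005 -0.0615  0.0975] yaw 74.6 n 0.1012 e 0.595 Fn 0.15 -0.58
[ 0.60045827 -0.06148547  0.09754594] [0.00135052 0.79548324 0.60597265 0.00131339] [[179.48021047 506.0892899 ]
 [303.44902154 278.83236672]]
[{'point': [316.0, 231.6], 'score': 0.6}]
```

{"op": "move_arm", "data": {
  "fingers": [0,0,0,0],
  "delta_pos": [
    [-0.0019,-0.0067,0],
    [-0.0037,-0.0135,0],
    [-0.0037,-0.0135,0],
    [-0.0037,-0.0135,0]
  ],
  "twist": [0,0,0,0]
}}

```text
time_s: 29.42
tool_pos: [0.595, -0.0755, 0.0951]
tool_rot: [0.0, 0.796, 0.606, -0.0]
contact_force: [0.1, -0.1, -2.1]
finger_gap: 0.0395
grasp_force: 30.0
```

{"op": "move_arm", "data": {
  "fingers": [0,0,0,0,0],
  "delta_pos": [
    [-0.0005,-0.0019,0],
    [-0.0008,-0.0029,0],
    [-0.0008,-0.0029,0],
    [-0.0008,-0.0029,0],
    [-0.0008,-0.0029,0]
  ],
  "twist": [0,0,0,0,0]
}}

```text
time_s: 30.05
tool_pos: [0.5947, -0.0764, 0.0954]
tool_rot: [-0.0, 0.795, 0.606, 0.001]
contact_force: [0.7, 4.5, -0.6]
finger_gap: 0.0396
grasp_force: 30.0
```

```bash
python3 st.py; python3 sv.py w7.npz
```

```text
30.05 [ 0.5947 -0.0764  0.0954] yaw 74.65 n 0.0853 e 0.5935 Fn 4.55 -0.56
[ 0.59472699 -0.0763879   0.09540552] [-4.61514986e-04  7.95216213e-01  6.06325217e-01  8.32017279e-04] [[171.98166435 546.5833672 ]
 [288.86848056 398.53961111]]
[]
```

{"op": "move_arm", "data": {
  "fingers": [0,0,0,0,0],
  "delta_pos": [
    [-0.0008,-0.0029,0],
    [-0.0016,-0.0058,0],
    [-0.0016,-0.0058,0],
    [-0.0016,-0.0058,0],
    [-0.0016,-0.0058,0]
  ],
  "twist": [0,0,0,0,0]
}}

```text
time_s: 30.78
tool_pos: [0.594, -0.0811, 0.0961]
tool_rot: [-0.0, 0.795, 0.607, 0.002]
contact_force: [0.5, 6.3, 3.0]
finger_gap: 0.0397
grasp_force: 30.0
```

```bash
python3 st.py
```

```text
30.775 [ 0.594  -0.0811  0.0961] yaw 74.71 n 0.0805 e 0.5941 Fn 6.2 -0.55
```

{"op": "move_arm", "data": {
  "fingers": [0,0,0,0,0],
  "delta_pos": [
    [-0.0008,-0.0029,0],
    [-0.0014,-0.005,0],
    [-0.0014,-0.005,0],
    [-0.0014,-0.005,0],
    [-0.0014,-0.005,0]
  ],
  "twist": [0,0,0,0,0]
}}

```text
time_s: 31.4
tool_pos: [0.5929, -0.0864, 0.0962]
tool_rot: [0.0, 0.795, 0.607, 0.002]
contact_force: [2.1, 6.1, 2.9]
finger_gap: 0.0397
grasp_force: 30.0
```

```bash
python3 st.py
```

```text
31.4 [ 0.5929 -0.0864  0.0962] yaw 74.7 n 0.0752 e 0.5944 Fn 6.47 -0.54
```

{"op": "move_arm", "data": {
  "fingers": [0,0,0,0,0,0,0],
  "delta_pos": [
    [0.003,0.01,0],
    [0.008,0.03,0],
    [0.008,0.04,0.03],
    [0.008,0.05,0.08],
    [-0.005,0.09,0.13],
    [-0.005,0.09,0.13],
    [-0.005,0.09,0.13]
  ],
  "twist": [0,0,0,0,0,0,0]
}}

```text
time_s: 32.28
tool_pos: [0.5862, 0.0015, 0.2252]
tool_rot: [0.001, 0.795, 0.606, -0.0]
contact_force: [-0.4, -1.1, -1.3]
finger_gap: 0.0398
grasp_force: 30.0
```

```bash
python3 st.py; python3 sv.py w8.npz
python3 - <<'E'
from h import *
im=snap('scene');np.savez('s8.npz',im=im)
for n in('wrist','scene'):
  for t in('tall_tile','face'):
    m=cams.cut_out(n,t);print(n,t,[(x['bbox'],round(x['score'],2)) for x in m[:2]],[ (x['point'],round(x['score'],2)) for x in cams.spot_point(n,t)[:2]])
E
```

```text
32.275 [0.5862 0.0015 0.2252] yaw 74.66 n 0.1581 e 0.5645 Fn -1.21 -0.6
[0.58619279 0.00149304 0.22515837] [ 5.63456317e-04  7.95145429e-01  6.06418397e-01 -3.95568030e-04] [[ 573.99763848 -160.28574259]
 [ 438.05921544 -126.14288436]]
[{'point': [330.7, 315.8], 'score': 0.33}]
wrist tall_tile [([276.2, 197.1, 349.8, 264.1], 0.79), ([311.0, 307.5, 342.7, 316.8], 0.36)] [([313.4, 210.0], 0.7)]
wrist face [([277.2, 195.7, 349.4, 266.0], 0.76)] [([312.6, 221.7], 0.57)]
scene tall_tile [([317.5, 170.0, 340.4, 186.8], 0.8)] [([334.8, 176.8], 0.72)]
scene face [([315.4, 171.9, 339.7, 187.9], 0.49)] []
```

```bash
cat > tilt.py <<'E'
import sys; from h import *
from scipy.optimize import minimize
i=cams.camera_info('wrist');T=np.array(i['tool_from_camera']);f=200/np.tan(np.radians(i['fov_y'])/2)
c=(f,i['cx'],i['cy'],i['k1'],T[:3,3],T[:3,:3])   # tool frame
hg=.0648
def tile(P,q): # P tile coords -> tool coords; q=th,dx,dz
    th,dx,dz=q;x=P[:,0]*np.cos(th)-(P[:,2]-hg)*np.sin(th);z=P[:,0]*np.sin(th)+(P[:,2]-hg)*np.cos(th)
    return np.c_[x+dx,-P[:,1],-(z+dz)-.019]
G=np.array([[.004,y,z] for y in(-.02,.02) for z in(.009,.050)])[[0,1,3,2]]
S=4
for fn in sys.argv[1:]:
    im=np.load(fn)['im'];b=cv2.resize(im,None,fx=S,fy=S,interpolation=cv2.INTER_CUBIC).astype(int)
    o=((b[...,2]>b[...,0]+15)&(b[...,2]>30)).astype(np.uint8);v=np.zeros_like(o);v[170*S:285*S,265*S:360*S]=1;o&=v
    n,l,stt,_=cv2.connectedComponentsWithStats(o);j=1+stt[1:,4].argmax() if n>1 else 0
    o=(l==j).astype(np.uint8);cn=np.argwhere(o)/S
    print(fn,'blue area',o.sum()/16,'bbox',cn.min(0),cn.max(0))
    # per-column top & bottom rows at centre columns
    cols=np.arange(295*S,332*S);t=np.median([np.where(o[:,k])[0].min() for k in cols if o[:,k].any()])/S;bt=np.median([np.where(o[:,k])[0].max() for k in cols if o[:,k].any()])/S
    h=[np.median(np.array([len(np.where(o[r])[0]) for r in rr]))/S for rr in([int((t+2)*S)],[int((bt-2)*S)])]
    print(' rows',t,bt,'widths',h)
for d in(0,5,8,9,10,11,12):
    u=proj(c,tile(np.array([[.004,0,.009],[.004,0,.05],[.010,0,.008]]),(np.radians(d),0,0)));e=proj(c,tile(G,(np.radians(d),0,0)))
    print(d,u.round(1).tolist(),'w',abs(e[0]-e[3])[0].round(1),abs(e[1]-e[2])[0].round(1))
E
python3 tilt.py w2.npz w4.npz w6.npz w7.npz w8.npz
```

```text
w2.npz blue area 1298.6875 bbox [222.   283.25] [245.5  343.75]
 rows 222.0 245.5 widths [np.float64(50.5), np.float64(60.25)]
w4.npz blue area 1294.4375 bbox [222.   283.25] [245.25 343.75]
 rows 222.0 245.25 widths [np.float64(50.5), np.float64(60.25)]
w6.npz blue area 1322.3125 bbox [221.75 282.75] [245.75 343.75]
 rows 221.75 245.5 widths [np.float64(50.25), np.float64(60.75)]
w7.npz blue area 1335.5625 bbox [220.75 282.5 ] [245.   343.75]
 rows 221.25 245.0 widths [np.float64(50.75), np.float64(60.25)]
w8.npz blue area 1739.625 bbox [209.75 283.  ] [241.   344.25]
 rows 210.0 240.75 widths [np.float64(51.0), np.float64(61.0)]
0 [[312.3, 222.5], [312.0, 246.0], [312.3, 214.2]] w 55.1 67.9
5 [[312.2, 216.4], [312.0, 244.3], [312.2, 208.2]] w 55.6 68.3
8 [[312.2, 212.9], [312.0, 243.4], [312.2, 204.6]] w 55.9 68.5
9 [[312.2, 211.7], [312.0, 243.0], [312.2, 203.5]] w 56.0 68.5
10 [[312.2, 210.5], [312.0, 242.7], [312.2, 202.3]] w 56.2 68.6
11 [[312.2, 209.3], [312.0, 242.4], [312.2, 201.1]] w 56.3 68.7
12 [[312.2, 208.2], [312.0, 242.1], [312.2, 200.0]] w 56.5 68.8
```

{"op": "move_arm", "data": {
  "fingers": [0,0,0,0,0,0,0,0],
  "delta_pos": [
    [0.01,-0.03,-0.04],
    [0.015,-0.045,-0.09],
    [0.013,-0.06,-0.129],
    [0.01,-0.078,-0.129],
    [0.007,-0.087,-0.129],
    [0.006,-0.0905,-0.129],
    [0.006,-0.0905,-0.129],
    [0.006,-0.0905,-0.129]
  ],
  "twist": [0,0,0,0,0,0,0,0]
}}

```text
time_s: 33.83
tool_pos: [0.5939, -0.0878, 0.0979]
tool_rot: [0.001, 0.795, 0.607, 0.002]
contact_force: [0.8, 4.1, 1.3]
finger_gap: 0.0397
grasp_force: 30.0
```

```bash
python3 st.py;python3 sv.py w9.npz; python3 tilt.py w9.npz|head -2
```

```text
33.825 [ 0.5939 -0.0878  0.0979] yaw 74.68 n 0.0741 e 0.5957 Fn 4.17 -0.54
[ 0.59389378 -0.08777317  0.0979238 ] [7.65938725e-04 7.95043209e-01 6.06550366e-01 1.53725877e-03] [[196.22306387 512.70353845]
 [302.12579634 306.19402337]]
[]
w9.npz blue area 1824.3125 bbox [207.75 282.75] [240.25 344.25]
 rows 208.0 240.25 widths [np.float64(51.25), np.float64(61.0)]
```

{"op": "move_arm", "data": {
  "fingers": [0,0,0,0,0,0,0,0],
  "delta_pos": [
    [0.003,0.01,0],
    [0.006,0.025,0],
    [0.006,0.05,0.03],
    [0,0.09,0.07],
    [-0.02,0.13,0.11],
    [-0.04,0.17,0.14],
    [-0.05,0.21,0.147],
    [-0.0515,0.234,0.147]
  ],
  "twist": [0,-0.02,-0.07,-0.12,-0.17,-0.22,-0.27,-0.32]
}}

```text
time_s: 34.92
tool_pos: [0.5402, 0.1466, 0.2446]
tool_rot: [0.001, 0.989, 0.146, 0.001]
contact_force: [-0.6, -1.1, -1.3]
finger_gap: 0.0397
grasp_force: 30.0
```

{"op": "move_arm", "data": {
  "fingers": [0,0,0,0,0,0],
  "delta_pos": [
    [0,0,0],
    [0,0,0],
    [0,0,0],
    [0,0,0],
    [0,0,0],
    [0,0,0]
  ],
  "twist": [-0.05,-0.083,-0.083,-0.083,-0.083,-0.083]
}}

```text
time_s: 35.67
tool_pos: [0.5409, 0.1445, 0.2432]
tool_rot: [0.0, 1.0, 0.018, -0.0]
contact_force: [-0.3, -0.7, -0.9]
finger_gap: 0.0398
grasp_force: 30.0
```

```bash
python3 st.py;python3 sv.py w10.npz; python3 tilt.py w10.npz|head -2
cp cf5.py cf6.py; sed -i "s/'w4.npz','w5.npz')/'w4.npz','w10.npz')/; /^gs=/,\$d" cf6.py; python3 cf6.py
python3 - <<'E'
from h import *
snap('scene'); snap('top')
for n in('scene','top'):
  for t in('face','tall_tile','short_tile','test_cup'): print(n,t,[(x['point'],round(x['score'],2)) for x in cams.spot_point(n,t)[:2]])
F=[.5539,.1468,.2304];print(proj(cal('scene'),[F]),proj(cal('top'),[F]))
E
```

```text
35.675 [0.5409 0.1445 0.2432] yaw 2.07 n 0.2837 e 0.4826 Fn -0.71 -2.01
[0.54085856 0.1444809  0.24318217] [ 7.20577337e-05  9.99837217e-01  1.80424901e-02 -5.00203986e-05] [[ 308.89245227 -169.74752167]
 [ 305.13843693  -20.77178497]]
[]
w10.npz blue area 1771.3125 bbox [208.75 283.  ] [240.5  344.25]
 rows 209.0 240.25 widths [np.float64(51.25), np.float64(61.0)]
[0.7362 0.1539 0.2611 0.0383 0.1613] [2.19 9.24] 0.00400740649042513 10109 10.155861648577238
[0.7363 0.1536 0.2615 0.0289 0.1769] [ 1.66 10.13] 0.004091933512838303 10058 10.147063047454925
[0.7363 0.1537 0.2612 0.0315 0.1689] [1.81 9.68] 0.004354024721185099 10196 10.253998859991702
scene face [([369.6, 140.6], 0.56)]
scene tall_tile [([371.9, 151.9], 0.68)]
scene short_tile [([245.0, 247.0], 0.72), ([247.3, 257.5], 0.21)]
scene test_cup [([226.1, 246.7], 0.59)]
top face []
top tall_tile []
top short_tile [([391.6, 225.5], 0.47)]
top test_cup [([406.6, 229.5], 0.75)]
[[375.31068473 140.0316607 ]] [[250.20007241 218.48510288]]
```

{"op": "move_arm", "data": {
  "fingers": [0,0,0,0,0],
  "delta_pos": [
    [0.0018,0.003,0.0016],
    [0.0018,0.003,0.0016],
    [0.0018,0.003,0.0016],
    [0.0018,0.003,0.0016],
    [0.0018,0.003,0.0016]
  ],
  "twist": [0,0,0,0,0]
}}

```text
time_s: 36.9
tool_pos: [0.5426, 0.1476, 0.2448]
tool_rot: [0.0, 1.0, 0.018, -0.0]
contact_force: [-0.3, 0.3, -0.8]
finger_gap: 0.0401
grasp_force: 30.0
```

```bash
python3 st.py; python3 sv.py w11.npz|head -1; python3 tilt.py w11.npz|head -2
python3 - <<'E'
from camfit import *
im=snap('scene');x0,y0=345,110;g=im[y0:175,x0:400].astype(int)
print([(x['bbox'],x['score']) for x in cams.cut_out('scene','tall_tile')],[(x['point'],x['score']) for x in cams.spot_point('scene','face')])
o=(g[...,2]>g[...,0]+8).astype(np.uint8);n,l,st,ce=cv2.connectedComponentsWithStats(o)
for k in range(1,n):
  if st[k,4]>20: print(st[k],ce[k]+[x0,y0])
s=ctrl.observe();c=cal('scene');M=axes(np.radians(2),np.radians(9.));P=np.array(s['tool_pos'])+[.0112,.0004,-.0147]
co=np.array([[0,y,z] for y,z in((-.02,-.021),(-.02,.02),(.02,.02),(.02,-.021))])
print('face',P,'pred corners',proj(c,P+co@M.T).round(1).tolist(),'ctr',proj(c,[P]),'cam',proj(c,[[.7362,.1538,.2613]]))
g2=cv2.resize(im[100:210,340:470],None,fx=6,fy=5.4)
cv2.imwrite('pics/f.png',g2[:,:,::-1])
E
```

```text
36.9 [0.5426 0.1476 0.2448] yaw 2.05 n 0.2872 e 0.4834 Fn 0.18 -2.01
[0.54260625 0.1476157  0.24477877] [ 4.15550074e-05  9.99840752e-01  1.78456529e-02 -4.62035088e-05] [[ 316.12347716 -161.91481465]
w11.npz blue area 1773.1875 bbox [208.5 283. ] [240.5  344.25]
 rows 209.0 240.25 widths [np.float64(51.25), np.float64(61.0)]
[([363.7, 123.0, 386.1, 155.0], 0.87)] [([374.4, 139.7], 0.67)]
[ 26  22  11  17 153] [375.96732026 139.92156863]
face [0.55384201 0.14806299 0.23013136] pred corners [[369.0, 149.9], [369.0, 134.2], [382.5, 130.4], [382.2, 145.9]] ctr [[375.71786745 140.0018727 ]] cam [[428.10930223 166.57118321]]
```

```bash
python3 -c "
from cell import ctrl
print(abs(ctrl.observe()['joint_vel']).max()); print(ctrl.finish_job())"
```

```text
0.0021745149621887707
the job is handed in; nothing more can be done
None
```

I handed the job in at about 37 s of the 64 s allowed: the cover lies flat in the middle of the ware board, and the arm holds the tall tile motionless with its glazed face's middle at the 13 cm point. The tile is tipped about 9.0° against about 9.7° measured for the lens, after I stood it on the bench partway through to change grip. The short tile and cup still showed in the box afterwards.

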